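# Close the tool tin and hang it on the hook

### The job

Close the hinged lid of the steel tool tin while it stands on the table, then swing up its wire carrying handle, which is folded down in front of the tin, and hang the tin by that handle on the upturned hook of the stand. The hook is clamped at a height known only roughly, so feel for it and let the handle down gently, and leave the tin hanging there free, still and upright with its lid fully shut. Never tip the tin over, and leave the other things on the table where they are.

Things in the scene. Friction and masses are not known exactly. Their poses are not given: they have to be found in the camera images.
- tin: steel tool tin, box 140 (x) x 120 (y) x 90 mm (walls 4 mm), 0.45 to 0.85 kg in all; origin at the centre of its underside, z up. The lid hinges on the +x top edge; the handle's pivots lie at (0, +-69, 80) mm on the two y sides, and it starts folded to the -x side. Shut, the lid's top face is 98 mm above the origin
- lid (a joint): angle of the lid: 0 shut (flat on the rim), 1.57 upright; it starts half open. Flat steel lid 142 x 122 x 8 mm without a knob, on a stiff hinge along the tin's y axis that stays wherever it is left, through (70, 0, 90) mm in the tin's frame; the lid reaches 142 mm from the hinge
- bail (a joint): angle of the wire handle: 0 upright above the tin, 1.57 folded level to the tin's -x side. It starts low, its bar 5 to 10 mm off the tin's front face, too close for a finger between. A U of 10 mm round steel wire: two arms 85 mm long (pivot to bar's middle line) at y = +-69 mm, joined by a straight bar along y. Slight hinge friction holds it where it is left
- bail_bar (a point): middle of the handle's straight round bar (10 mm thick, 128 mm clear between the arms), on the bar's middle line; 85 mm from the pivot axis, 165 mm above the tin's underside when the handle is upright
- lid_hinge (a point): middle of the lid's hinge line, at (70, 0, 90) mm in the tin's frame
- stand: fixed hook stand: wooden base plate 200 x 130 x 10 mm reaching from x = -60 to 140 mm, an 18 mm steel post at x = 110 mm, 245 mm tall, and a hook of 10 mm round bar clamped to the post and running towards -x. Origin on the table right under the hook's seat. Its position and yaw vary
- hook_seat (a point): a fixed mark 200 mm over the stand's origin, axes as the stand's. The lowest point (seat) of the hook's middle line, a shallow V, is 0 to 15 mm above it: the clamp height is not measured, feel for it. A bar in the seat has its middle line 11 mm above the seat. From the V the hook runs on 13 mm higher to the post, and its open tip at x = -28 mm tops out 25 mm above the seat
- figurine: reddish clay animal figurine on a round wooden stump, 105 mm across, 145 mm tall; origin under the stump's centre
- sponge: round green sponge, 72 mm across, 28 mm tall; origin at its underside's centre
- bowl: small white glaze bowl, 68 mm across, 40 mm tall; origin at its underside's centre
- jug: white plastic handled jug, 100 mm across, 120 mm tall; origin at its underside's centre
- brush: paint brush lying on the table; origin at its underside
- modelling_tool: spatula-shaped modelling tool lying on the table; origin at its underside
- plate: white saucer, 100 mm across, 16 mm tall; origin at its underside's centre

How it is judged:
On the way:
1. the lid is shut while the tin stands on the table (value of joint lid below 0.08 rad and height (world z) of tin below 0.015 m and angle between tin's own z axis and vertical below 0.15 rad), for 0.2 s.
At the end, for the whole second after the job is handed in: The tin hangs by its handle in the hook (bar's middle -22 to 50 mm from the seat mark along the hook, within 55 mm sideways, 0 to 45 mm above), underside over 30 mm off the table, weight on the stand, tilt under 0.4 rad, at rest (under 40 mm/s, 0.4 rad/s), lid under 0.08 rad (value of joint lid below 0.08 rad and x of bail_bar in the frame of hook_seat between -0.022 and 0.05 m and y of bail_bar in the frame of hook_seat between -0.055 and 0.055 m and z of bail_bar in the frame of hook_seat between 0 and 0.045 m and height (world z) of tin above 0.03 m and angle between tin's own z axis and vertical below 0.4 rad and contact force between tin and stand above 1.5 N and linear speed of tin below 0.04 m/s and angular speed of tin below 0.4 rad/s); the robot touches nothing.
It fails at once if the tin is tipped over (more than 0.8 rad) (angle between tin's own z axis and vertical above 0.8 rad).
It fails at once if the tin or its handle is forced or dropped onto the stand (over 18 N) (contact force between tin and stand above 18 N).
It fails at once if another thing on the table is moved more than 40 mm (distance of any of figurine, sponge, bowl, jug, brush, modelling_tool, plate from where it was at the start of the episode above 0.04 m).
It also fails if it takes over 72 s, if anything falls off the work surface, if the arm or the gripper's body presses on something with over 40 N, if the wrist force passes 120 N, or if a joint passes its speed limit or range.

### The arm

A 7-joint arm with a two-finger parallel gripper is mounted at the origin on the work surface. World frame = base frame: x ahead of the robot, y to its left, z up, the work surface at z = 0. Lengths are in m, angles in rad, forces in N, time in s.
With the tool pointing down it reaches from about 0.425 to 0.925 m from the base axis. Payload 6.8 kg.
Tool frame: the origin (TCP) lies between the finger pads; the fingertips stand 14 mm ahead of it and the grasp point (between the pads) lies 5 mm behind it; z points along the fingers, y is the line along which they close (so a half turn about z gives the same grasp; the last joint's range is limited). The gripper opens to 85 mm and grips with 20 to 120 N. Pads are 22 mm wide; open, the fingers measure 114 mm over their backs; the gripper's body (76 mm by 85 mm) begins 54 mm behind the grasp point. The pads swing forward as they close: fully open they stand 13 mm farther back than shut.
Start: joints at [-1.424, 0.477, 0.022, 1.555, -0.011, 1.109, -0.083], TCP at [0.17, 0.653, 0.245] pointing down, gripper open.
Joint ranges: [-2.96, 2.96], [-0.34, 2.1], [-1.41, 1.46], [0.24, 2.44], [-1.37, 4.51], [0.17, 1.92], [-2.96, 2.96]. Speed limits (rad/s): [2.39, 2.39, 3.14, 3.14, 3.14, 3.14, 3.14].

### API

Orientations are given as a rotation vector (axis times angle).
In Python, from bench import r, eyes, ticket gives the robot as it stands. The module is installed in compiled form; this text tells all that it offers.
- The arm moves only by the tool arm_command, never from a script. Its argument "plan" is text: rows parted by semicolons, each of 4 numbers parted by spaces: the shift along the tool's x, y, z in m, then the turn about the tool's z in degrees. In form: tx ty tz yaw; .... A call has 1 to 20 rows; each row shifts and turns the commanded pose from where the row before left it, along the tool's axes as they then stand; what a row does not reach is not made up. A row lasts 1/8 s, in which the tool goes at most 62.5 mm and 10.7 degrees, less where a joint would pass 70% of its speed; a pose out of reach is approached as far as the arm can. A call is refused whole if a number of a shift passes 0.0625 or a number of a turn 10.7, either way. A call with a gripper value outside its range is refused whole. "hand" is the closure, from -1 (fully open) to 1 (shut), set as the call begins (left out, the last holds). The fingers move at their own pace and stop on an object; "grip_force" is the grip in N (left out, the last holds). Time passes only in rows, so rows that do not move let the fingers close. It gives the time, the measured TCP pose, the force, the opening and the grip force at its end, in the units of the state.
- r.get_obs(): the state, without advancing time (a new reading comes with each control period).
- eyes.grab_frame(name): name is "scene" or "top"; returns (picture, depth): 420x560x3 uint8, red, green, blue; 420x560 float32, m along the optical axis (not along the pixel's ray), 0 where there is no reading.
- eyes.calibration(name): a dict with "fov_y" (degrees; the focal length in pixels is half the picture's height over the tangent of half this angle, whatever the lens; pixels are square), "cx", "cy" (the principal point, pixels), "k1" (the pictures are not rectified: a ray, as slopes to the right and down, at radius r is drawn at 1 + k1 r^2 times it, then the intrinsics apply), "origin" and "attitude" of the camera in the world. Camera axes: x right, y up, looking along -z (the intrinsics and any distortion apply to the point x, -y, -z); pixel columns grow to the right and rows downward; lengths in m; the calibration is good to about 2 mm. A picture is of the moment at which its call begins. calibration takes no time and is no camera call.
- ticket.hand_in(): hands the job in; it is judged then, once.
The state is a dict: "clock": time; "joints": joint angles; "qvel": joint speeds; "tau": joint torques, N m; "tcp_pos": TCP position; "orientation": TCP orientation; "contact_force": force on the tool from outside, world axes, zero at the start; "moment": the same for the moment, N m; "grip_width": finger opening in m; "gripper_force": force on a finger pad.
Only numpy, scipy, OpenCV 4.12 (cv2) and the standard library are available. Lean on these libraries where they do the work, as an engineer would, in place of code of your own. Each camera call takes 0.05 s, during which the arm holds its last target. There are 200 camera calls.

## Working session

There is one attempt and no reset: what is moved stays moved. The work goes in short steps, Python scripts to look and compute and a tool call to move; the robot and the scene stay as the last step left them, time stands still between calls to the robot, and variables do not carry over. Pictures are saved under pics/ and viewed, at most 10 in all, crops included, and the job is handed in when it is done.

Besides the shell and the picture viewer there is one more tool, called as name(argument=value, ...), one argument or row to a line, values as JSON. arm_command: Moves the arm, as the interface text tells. Its arguments: {"type":"object","properties":{"plan":{"type":"string"},"hand":{"type":"number"},"grip_force":{"type":"number"}},"required":["plan"]}

```bash
mkdir -p pics
cat > h.py <<'E'
import numpy as np, cv2
from scipy.spatial.transform import Rotation as R
from bench import r, eyes, ticket
def calib(n):
    c=eyes.calibration(n); return c
def cloud(n,d):
    c=calib(n); H,W=d.shape; f=H/2/np.tan(np.radians(c['fov_y'])/2)
    v,u=np.mgrid[:H,:W]; K=np.array([[f,0,c['cx']],[0,f,c['cy']],[0,0,1.]])
    p=cv2.undistortPoints(np.stack([u,v],-1).reshape(-1,1,2).astype(np.float64),K,np.array([c['k1'],0,0,0])) if False else None
    xd=(u-c['cx'])/f; yd=(v-c['cy'])/f; x,y=xd.copy(),yd.copy()
    for _ in range(30):
        s=1+c['k1']*(x*x+y*y); x,y=xd/s,yd/s
    P=np.stack([x*d,-y*d,-d],-1)
    a=np.array(c['attitude'],float)
    M=a if a.shape==(3,3) else R.from_rotvec(a).as_matrix()
    return P@M.T+np.array(c['origin'])
def snap(n,name):
    im,d=eyes.grab_frame(n); cv2.imwrite(f'pics/{name}.png',im[:,:,::-1]); np.savez(f'pics/{name}.npz',im=im,P=cloud(n,d),d=d)
    return im,d
E
python3 - <<'E'
from h import *
for n in('scene','top'):
    print(eyes.calibration(n)); snap(n,n+'0')
o=r.get_obs()
for k in o: print(k,np.round(o[k],3))
E
```

```text
{'fov_y': 53.50293173304446, 'cx': 273.4621811417698, 'cy': 214.2711173643683, 'k1': 0.032483242906329285, 'origin': array([ 0.78828297, -0.7989379 ,  0.80075902]), 'attitude': array([0.88068831, 0.1333518 , 0.26500309])}
{'fov_y': 47.63539200525371, 'cx': 276.5601333606737, 'cy': 203.62400091973726, 'k1': -0.04263335761465249, 'origin': array([ 0.34666056, -0.02021462,  1.4035811 ]), 'attitude': array([ 0.14952472, -0.09863438, -1.58799497])}
clock 0.1
joints [-1.424  0.478  0.022  1.556 -0.011  1.109 -0.083]
qvel [-0.002 -0.002  0.001 -0.002  0.001 -0.001 -0.   ]
tau [ 5.0000e-03 -5.9776e+01  1.6140e+00 -2.8195e+01  1.3000e-02  5.0000e-03
 -0.0000e+00]
tcp_pos [0.17  0.653 0.244]
orientation [-3.990e-01 -3.116e+00  3.000e-03]
contact_force [-0.014  0.396  0.658]
moment [ 0.007 -0.014  0.028]
gripper_force 0.0
grip_width 0.085
```

View pics/scene0.png

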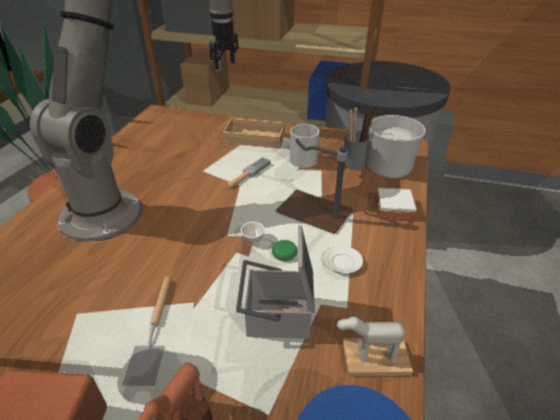

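View pics/top0.png

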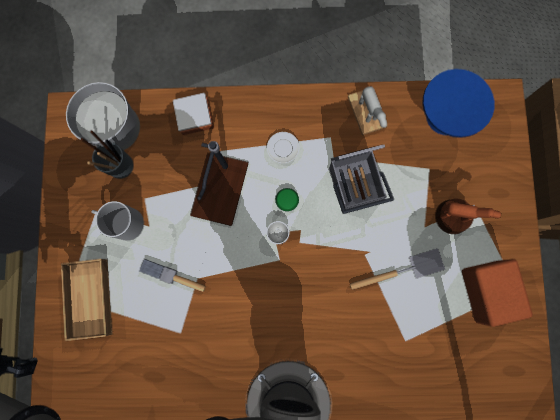

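The scene view shows the tin at about (280,300), its lid near upright and the bail in front of it. The hook stand is at (320,195). In the top view the tin is at (362,182), the stand's plate at (220,188) and its post at (213,147).

Run:
```python
from h import *
A=np.load('pics/top0.npz');P=A['P'];S=np.load('pics/scene0.npz');Q=S['P']
def box(P,u0,u1,v0,v1): return P[v0:v1,u0:u1].reshape(-1,3)
t=np.vstack([box(P,322,400,140,220),box(Q,228,320,225,345)])
lab=np.r_[np.zeros(78*80),np.ones(92*120)]
def rect(p,n): print(n,len(p),[np.round(x,4) for x in cv2.minAreaRect((p[:,:2]).astype(np.float32)*1000)])
for l in(0,1):
    q=t[lab==l]
    rim=q[(abs(q[:,2]-.09)<.008)]
    rect(rim,'rim')
    for z in np.arange(.03,.25,.02):
        s=q[abs(q[:,2]-z)<.006]
        if len(s)>4: print(l,round(z,3),len(s),np.round(np.percentile(s,[5,50,95],axis=0)[:,:2],3).tolist())
s=np.vstack([box(P,185,255,135,230)]); 
for z in(.01,): rect(s[abs(s[:,2]-z)<.004],'plate')
q2=box(Q,280,360,130,230)
for n,s in(('top',s),('scene',q2)):
  for z in np.arange(.1,.27,.01):
    k=s[abs(s[:,2]-z)<.005]
    if len(k)>1: print(n,round(z,3),len(k),np.round(np.percentile(k,[2,50,98],axis=0)[:,:2],3).tolist())
```

```text
rim 442 [array([ 622.1187, -211.708 ]), array([141.0484, 149.4984]), np.float64(13.3837)]
0 0.03 82 [[0.592, -0.277], [0.673, -0.24], [0.698, -0.142]]
0 0.05 98 [[0.564, -0.279], [0.666, -0.24], [0.696, -0.141]]
0 0.07 129 [[0.547, -0.278], [0.64, -0.231], [0.696, -0.145]]
0 0.09 386 [[0.549, -0.284], [0.609, -0.211], [0.693, -0.144]]
0 0.11 221 [[0.528, -0.296], [0.543, -0.228], [0.57, -0.16]]
0 0.21 15 [[0.652, -0.231], [0.669, -0.188], [0.681, -0.143]]
0 0.23 147 [[0.65, -0.254], [0.663, -0.201], [0.677, -0.148]]
rim 696 [array([ 625.7677, -213.8503]), array([147.4173, 147.4214]), np.float64(13.6542)]
1 0.03 778 [[0.464, -0.282], [0.589, -0.148], [0.684, 0.039]]
1 0.05 404 [[0.553, -0.286], [0.617, -0.256], [0.69, -0.149]]
1 0.07 362 [[0.553, -0.286], [0.611, -0.223], [0.693, -0.151]]
1 0.09 591 [[0.55, -0.29], [0.611, -0.254], [0.697, -0.151]]
1 0.11 323 [[0.53, -0.302], [0.55, -0.245], [0.703, -0.165]]
1 0.13 52 [[0.677, -0.258], [0.697, -0.233], [0.703, -0.151]]
1 0.15 55 [[0.672, -0.259], [0.691, -0.225], [0.698, -0.151]]
1 0.17 63 [[0.669, -0.26], [0.688, -0.229], [0.693, -0.
[... 1475 characters left out ...]
[0.695, 0.485]]
scene 0.15 18 [[0.68, 0.162], [0.688, 0.168], [0.695, 0.171]]
scene 0.16 20 [[0.681, 0.165], [0.688, 0.167], [0.695, 0.175]]
scene 0.17 22 [[0.679, 0.163], [0.688, 0.167], [0.695, 0.172]]
scene 0.18 16 [[0.679, 0.162], [0.688, 0.167], [0.695, 0.171]]
scene 0.19 23 [[0.68, 0.163], [0.687, 0.167], [0.695, 0.174]]
scene 0.2 21 [[0.576, 0.163], [0.686, 0.167], [0.695, 0.203]]
scene 0.21 55 [[0.566, 0.16], [0.593, 0.195], [0.7, 0.207]]
scene 0.22 161 [[0.556, 0.16], [0.639, 0.185], [0.699, 0.209]]
scene 0.23 83 [[0.553, -0.158], [0.679, 0.165], [0.7, 0.208]]
scene 0.24 32 [[0.679, 0.164], [0.687, 0.169], [0.695, 0.181]]
scene 0.25 2 [[0.682, 0.175], [0.687, 0.176], [0.693, 0.177]]
```

Run:
```python
from h import *
im=cv2.imread('pics/scene0.png'); a=cv2.resize(im[220:350,220:330],None,fx=4,fy=4,interpolation=cv2.INTER_CUBIC)
b=cv2.imread('pics/top0.png')[130:225,180:260];b=cv2.resize(b,None,fx=4,fy=4)
o=np.zeros((520,780,3),np.uint8);o[:,:440]=a;o[:380,445:765]=b
cv2.imwrite('pics/crop1.png',o)
```

```text
(no output)
```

View pics/crop1.png

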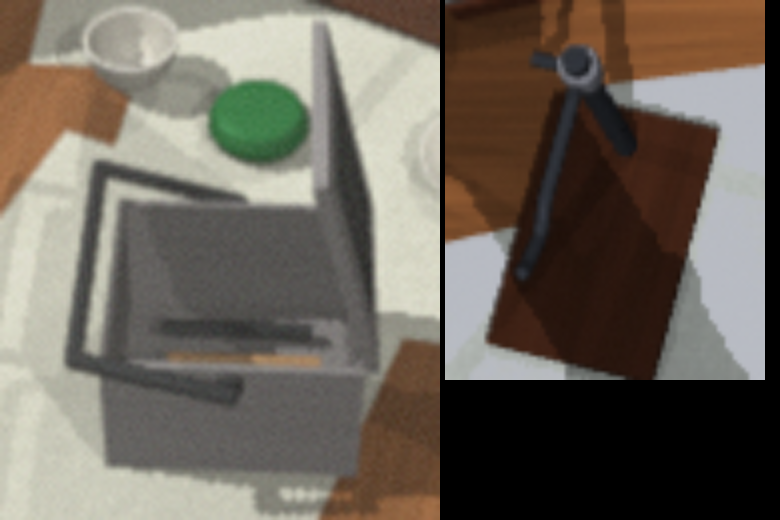

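Run:
```python
from h import *
P=np.load('pics/top0.npz')['P'];Q=np.load('pics/scene0.npz')['P']
def line(p,n):
    x=p[:,:2]; c=np.median(x,0); u,s,v=np.linalg.svd(x-x.mean(0)); d=v[0]; print(n,len(p),np.round(x.mean(0),4),'dir deg',round(np.degrees(np.arctan2(d[1],d[0])),1),'res',round(s[1]/np.sqrt(len(p)),4),'z',np.round(np.percentile(p[:,2],[5,50,95]),4))
for n,X,(u0,u1,v0,v1),(a,b,c,d) in(('top',P,(322,400,140,220),(185,255,135,230)),('scene',Q,(228,320,225,345),(280,360,130,230))):
    p=X[v0:v1,u0:u1].reshape(-1,3)
    line(p[(p[:,2]>.215)],n+' lidtop')
    m=(p[:,2]>.1)&(p[:,2]<.13)&(p[:,0]<.56+(-.22-p[:,1])*-.24)
    line(p[m&(p[:,0]<.57)],n+' bar')
    w=p[(p[:,2]>.1)&(p[:,2]<.22)&(p[:,0]>.64)]
    if len(w)>20: line(w,n+' lidback'); print(np.polyfit(w[:,2],w[:,0],1))
    h=X[c:d,a:b].reshape(-1,3); h=h[(h[:,2]>.195)&(h[:,2]<.25)&(h[:,1]>.12)&(h[:,1]<.25)]
    post=h[h[:,0]>.674]; k=h[h[:,0]<.668]; line(k,n+' hook')
    dr=np.array([np.cos(np.radians(-14)),np.sin(np.radians(-14))])
    s=(k[:,:2]-[.687,.172])@dr
    for lo in np.arange(-.15,-.01,.01):
        z=k[(s>lo)&(s<lo+.01)]
        if len(z): print(round(lo+.005,3),len(z),np.round(np.median(z,0),4),round(z[:,2].max(),4))
```

```text
top lidtop 172 [ 0.6336 -0.1837] dir deg 147.4 res 0.0241 z [0.2241 0.2292 1.4036]
top bar 167 [ 0.539 -0.201] dir deg -83.5 res 0.0071 z [0.102  0.1087 0.1132]
top lidback 40 [ 0.6681 -0.1624] dir deg 99.9 res 0.0078 z [0.1124 0.1891 0.2155]
[-0.09917665  0.68560938]
top hook 186 [0.6085 0.1973] dir deg 165.0 res 0.0029 z [0.2122 0.2232 0.2301]
-0.145 5 [0.5516 0.2132 0.2309] 0.2356
-0.135 14 [0.5574 0.2099 0.2283] 0.2363
-0.125 14 [0.5671 0.2079 0.2204] 0.2268
-0.115 15 [0.5765 0.206  0.2134] 0.2189
-0.105 18 [0.5864 0.2025 0.2152] 0.2202
-0.095 16 [0.5969 0.1998 0.2219] 0.2276
-0.085 16 [0.6063 0.1978 0.2233] 0.2269
-0.075 15 [0.6155 0.1949 0.2237] 0.2274
-0.065 15 [0.6255 0.1924 0.2244] 0.2302
-0.055 15 [0.6354 0.1903 0.2252] 0.2317
-0.045 16 [0.6443 0.1875 0.224 ] 0.2284
-0.035 13 [0.6541 0.1846 0.2251] 0.2297
-0.025 14 [0.6627 0.1825 0.2238] 0.2278
scene lidtop 295 [ 0.691  -0.3312] dir deg 101.8 res 0.0029 z [0.2196 0.2291 0.8008]
scene bar 194 [ 0.5406 -0.2022] dir deg -85.3 res 0.0074 z [0.1013 0.109  0.1116]
scene lidback 563 [ 0.6855 -0.2207] dir deg -77.9 res 0.008 z [0.1078 0.1653 0.2136]
[-0.22930433  0.72327014]
scene hook 165 [0.6078 0.1922] dir deg -15.4 res 0.0025 z [0.2087 0.2205 0.2255]
-0.145 2 [0.5495 0.2098 0.2244] 0.225
-0.135 17 [0.5568 0.2062 0.2235] 0.2304
-0.125 13 [0.566  0.204  0.2179] 0.2237
-0.115 17 [0.5753 0.2013 0.2123] 0.2203
-0.105 12 [0.5868 0.1983 0.2106] 0.2152
-0.095 10 [0.5944 0.196  0.2143] 0.2217
-0.085 16 [0.6046 0.1923 0.2216] 0.225
-0.075 11 [0.616  0.1905 0.2217] 0.2245
-0.065 11 [0.623  0.187  0.2215] 0.2258
-0.055 15 [0.6334 0.1858 0.2216] 0.2241
-0.045 12 [0.6428 0.182  0.2218] 0.2247
-0.035 13 [0.6523 0.1796 0.2212] 0.2254
-0.025 15 [0.6623 0.1773 0.2227] 0.2255
-0.015 1 [0.668  0.1762 0.2256] 0.2256
```

arm_command(
  plan="0 0 -0.0125 10.4;0 0 -0.0125 10.4;0 0 -0.0125 10.4;0 0 -0.0125 10.4;0 0 -0.0125 10.4;0 0 -0.0125 10.4;-0.0556 0.0204 0 0;-0.0556 0.0204 0 0;-0.0556 0.0204 0 0;-0.0556 0.0204 0 0;-0.0556 0.0204 0 0;-0.0556 0.0204 0 0;-0.0556 0.0204 0 0;-0.0556 0.0204 0 0;-0.0556 0.0204 0 0;-0.0556 0.0204 0 0;-0.0556 0.0204 0 0;-0.0556 0.0204 0 0;-0.0556 0.0204 0 0;-0.0556 0.0204 0 0",
  hand=1,
)

```text
clock: 2.6
tcp_pos: [0.6242, -0.0423, 0.3199]
orientation: [-1.954, -2.459, 0.0]
contact_force: [0.4, 0.6, 0.3]
grip_width: 0.0001
gripper_force: 0.0
```

arm_command(
  plan="-0.0556 0.0204 0 0;-0.0556 0.0204 0 0;-0.0556 0.0204 0 0;0 0 0 0",
)

```text
clock: 3.1
tcp_pos: [0.7202, -0.1958, 0.3183]
orientation: [-1.964, -2.452, 0.007]
contact_force: [0.3, -0.1, 0.4]
grip_width: 0.0001
gripper_force: 0.0
```

```bash
cat >> h.py <<'E'
C=np.array([.623,-.2125]); ex=np.array([np.cos(.2269),np.sin(.2269)]); ey=np.array([-ex[1],ex[0]])
def st():
    o=r.get_obs(); p=np.array(o['tcp_pos']); M=R.from_rotvec(o['orientation']).as_matrix(); d=p[:2]-C
    print('t',round(o['clock'],2),'tcp',np.round(p,4),'tin-frame',np.round([d@ex,d@ey],4),'yaz',round(np.degrees(np.arctan2(M[1,1],M[0,1])),2),'F',np.round(o['contact_force'],2),'w',round(float(o['grip_width']),4),'gf',o['gripper_force'],'q',np.round(o['joints'],2))
E
python3 -c "from h import *;st()"
```

```text
t 3.1 tcp [ 0.7202 -0.1958  0.3183] tin-frame [ 0.0984 -0.0056] yaz 12.6 F [ 0.31 -0.11  0.41] w 0.0001 gf 0.0 q [-0.21  0.63  0.67  1.3  -0.38  1.35  0.68]
```

arm_command(
  plan="0.005 0 0.048 0;0 0 0.048 0;0 -0.015 0 0;0 -0.018 0 0;0 -0.0135 0.004 0;0 -0.0135 0.004 0;0 -0.0105 0.006 0;0 -0.0105 0.006 0;0 -0.0095 0.0078 0;0 -0.0095 0.0078 0;0 -0.007 0.0095 0;0 -0.007 0.0095 0;0 -0.0055 0.0107 0;0 -0.0055 0.0107 0;0 -0.0025 0.0085 0;0 -0.0025 0.0085 0;0 -0.0015 0.009 0;0 -0.0015 0.007 0;0 0 0 0;0 0 0 0",
)

```text
clock: 5.6
tcp_pos: [0.5902, -0.2148, 0.1155]
orientation: [1.955, 2.458, 0.0]
contact_force: [-0.5, 0.6, 0.4]
grip_width: 0.0
gripper_force: 0.0
```

Run:
```python
from h import *
st()
im,d=snap('scene','s1'); cv2.imwrite('pics/c2.png',cv2.resize(im[200:350,200:360,::-1],None,fx=3.5,fy=3.5))
```

```text
t 5.6 tcp [ 0.5902 -0.2148  0.1155] tin-frame [-0.0325  0.0051] yaz 13.0 F [-0.51  0.57  0.36] w 0.0 gf 0.0 q [-0.18  0.62  0.6   1.81 -0.45  0.85  0.86]
```

View pics/c2.png

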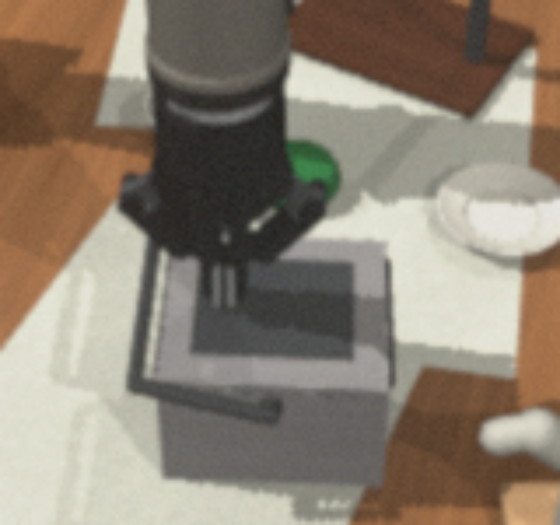

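The lid (crop (270,310)) is nearly flat, and the bail is still forward at (140,330). I'll press the lid down the last few millimetres.

arm_command(
  plan="0 0 0.002 0;0 0 0.002 0;0 0 0.002 0;0 0 0 0",
)

```text
clock: 6.15
tcp_pos: [0.5903, -0.215, 0.1118]
orientation: [1.956, 2.458, 0.003]
contact_force: [-6.7, 3.5, 20.9]
grip_width: -0.0002
gripper_force: 10.6
```

```bash
python3 -c "from h import *;st()"
```

```text
t 6.15 tcp [ 0.5903 -0.215   0.1118] tin-frame [-0.0324  0.0049] yaz 12.98 F [-6.73  3.52 20.87] w -0.0002 gf 10.589322200103197 q [-0.17  0.62  0.6   1.81 -0.45  0.85  0.87]
```

arm_command(
  plan="0 0 -0.01 0;0 0 -0.045 0;0 -0.045 0 0;0 -0.045 0 0;0 0 0.03 0;0 0 0.035 0;0 0.01 0 0;0 0.011 0 0;0 0.005 -0.0105 0;0 0.005 -0.0105 0;0 0.0065 -0.008 0;0 0.007 -0.008 0;0 0.0085 -0.0065 0;0 0.0085 -0.0065 0;0 0.01 -0.0035 0;0 0.01 -0.0035 0;0 0.009 -0.0015 0;0 0.008 -0.0015 0;0 0 0 0",
)

```text
clock: 8.52
tcp_pos: [0.599, -0.2125, 0.1591]
orientation: [1.954, 2.459, 0.0]
contact_force: [-0.5, -0.1, -0.3]
grip_width: -0.0002
gripper_force: 0.0
```

Run:
```python
from h import *
st()
im,d=snap('scene','s3'); cv2.imwrite('pics/c3.png',cv2.resize(im[200:350,200:360,::-1],None,fx=3.5,fy=3.5))
```

```text
t 8.53 tcp [ 0.599  -0.2125  0.1591] tin-frame [-0.0234  0.0054] yaz 13.05 F [-0.54 -0.08 -0.26] w -0.0002 gf 0.0 q [-0.21  0.58  0.64  1.77 -0.41  0.94  0.83]
```

View pics/c3.png

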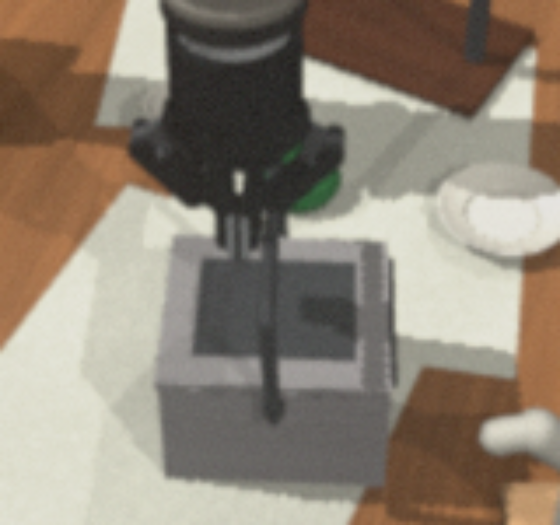

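The bail stands almost upright at crop (270,310) and the lid is shut. I'll back off, rise, open and measure the bar.

arm_command(
  plan="0 -0.03 0 0;0 -0.03 0 0;0 0 -0.05 0;0 0 -0.02 0;0 0 0 0;0 0 0 0",
  hand=-1,
)

```text
clock: 9.32
tcp_pos: [0.5391, -0.226, 0.2283]
orientation: [-1.955, -2.458, 0.001]
contact_force: [-0.0, 0.3, -0.6]
grip_width: 0.0854
gripper_force: 0.0
```

Run:
```python
from h import *
st()
im,d=snap('scene','s4');P=cloud('scene',d);im2,d2=snap('top','t4');P2=cloud('top',d2)
for n,p in(('s',P),('t',P2)):
    p=p.reshape(-1,3); q=np.c_[(p[:,:2]-C)@ex,(p[:,:2]-C)@ey,p[:,2]]
    b=q[(abs(q[:,0])<.03)&(abs(q[:,1])<.075)&(q[:,2]>.15)&(q[:,2]<.176)]
    for lo in np.arange(-.08,.08,.02):
        k=b[(b[:,1]>=lo)&(b[:,1]<lo+.02)]
        if len(k)>1: print(n,round(lo+.01,3),len(k),np.round(np.percentile(k,[10,50,90],axis=0)[:,[0,2]],4).tolist())
    print('yext',b[:,1].min() if len(b) else None,b[:,1].max() if len(b) else None)
    l=q[(abs(q[:,0])<.09)&(abs(q[:,1])<.07)&(q[:,2]>.085)&(q[:,2]<.13)]; l=l[abs(l[:,1])<.06]
    print('lid slope',np.round(np.polyfit(l[:,0],l[:,2],1),4), 'x',np.round(np.percentile(l[:,0],[1,99]),4))
```

```text
t 9.32 tcp [ 0.5391 -0.226   0.2283] tin-frame [-0.0848  0.0057] yaz 13.0 F [-0.05  0.31 -0.6 ] w 0.0854 gf 0.0 q [-0.25  0.41  0.71  1.83 -0.31  1.01  0.82]
s -0.07 54 [[-0.0062, 0.1551], [-0.0022, 0.1669], [0.0015, 0.1707]]
s -0.05 38 [[-0.0075, 0.1672], [-0.0034, 0.1688], [0.0005, 0.1708]]
s -0.03 32 [[-0.0071, 0.167], [-0.0044, 0.1688], [-0.0005, 0.1708]]
s -0.01 35 [[-0.0076, 0.1669], [-0.0035, 0.1689], [0.0006, 0.1705]]
s 0.01 33 [[-0.0085, 0.1669], [-0.0044, 0.1682], [-0.0005, 0.17]]
s 0.03 26 [[-0.008, 0.1669], [-0.0038, 0.1683], [-0.0012, 0.1694]]
s 0.05 33 [[-0.0088, 0.1659], [-0.0044, 0.1678], [-0.0003, 0.1699]]
s 0.07 14 [[-0.0079, 0.1659], [-0.0053, 0.1687], [-0.0011, 0.1704]]
yext -0.07484244853636478 0.070558989543906
lid slope [-0.0062  0.098 ] x [-0.0704  0.0723]
t -0.01 9 [[-0.0072, 0.1652], [-0.0047, 0.1675], [-0.0012, 0.1719]]
t 0.01 26 [[-0.0079, 0.1666], [-0.0045, 0.1694], [0.0, 0.1721]]
t 0.03 28 [[-0.008, 0.1661], [-0.0044, 0.1691], [-0.0003, 0.1719]]
t 0.05 30 [[-0.0082, 0.1643], [-0.0047, 0.1683], [-0.0002, 0.1714]]
t 0.07 23 [[-0.0083, 0.1619], [-0.0051, 0.1683], [-0.0007, 0.171]]
yext -0.0068956904776174485 0.07492742816732996
lid slope [-0.0076  0.0981] x [-0.0681  0.0732]
```

arm_command(
  plan="-0.013 0.04 0 0;-0.0127 0.041 0 0;0 0 0.034 0;0 0 0.034 0;0 0 0 0",
)

```text
clock: 10.05
tcp_pos: [0.6222, -0.2321, 0.1575]
orientation: [-1.952, -2.453, 0.005]
contact_force: [-0.6, 0.6, -0.3]
grip_width: 0.0854
gripper_force: 0.0
```

arm_command(
  plan="0 0 0 0;0 0 0 0;0 0 0 0;0 0 0 0;0 0 0 0;0 0 0 0",
  hand=1,
  grip_force=90,
)

```text
clock: 10.8
tcp_pos: [0.6248, -0.2332, 0.162]
orientation: [1.955, 2.458, 0.001]
contact_force: [-0.7, 0.4, 6.3]
grip_width: 0.0068
gripper_force: 88.0
```

```bash
python3 -c "from h import *;st()"
```

```text
t 10.8 tcp [ 0.6248 -0.2332  0.162 ] tin-frame [-0.0029 -0.0206] yaz 13.02 F [-0.75  0.36  6.32] w 0.0068 gf 87.97378420829773 q [-0.17  0.62  0.64  1.68 -0.43  0.98  0.85]
```

arm_command(
  plan="0 0 -0.003 0;0 0 -0.005 0;0 0 -0.01 0;0 0 -0.01 0;0 0 -0.012 0;0 0 0 0;0 0 0 0;0 0 0 0;0 0 0 0",
)

```text
clock: 11.92
tcp_pos: [0.6243, -0.2331, 0.2009]
orientation: [-1.955, -2.458, 0.001]
contact_force: [-0.4, -0.3, -7.4]
grip_width: 0.0071
gripper_force: 87.8
```

Run:
```python
from h import *
st()
im,d=snap('scene','s5'); cv2.imwrite('pics/c5.png',cv2.resize(im[170:350,200:360,::-1],None,fx=3.2,fy=3.2))
```

```text
t 11.93 tcp [ 0.6243 -0.2331  0.2009] tin-frame [-0.0034 -0.0204] yaz 13.0 F [-0.35 -0.35 -7.36] w 0.0071 gf 87.76005864143372 q [-0.19  0.58  0.66  1.65 -0.4   1.05  0.83]
```

View pics/c5.png

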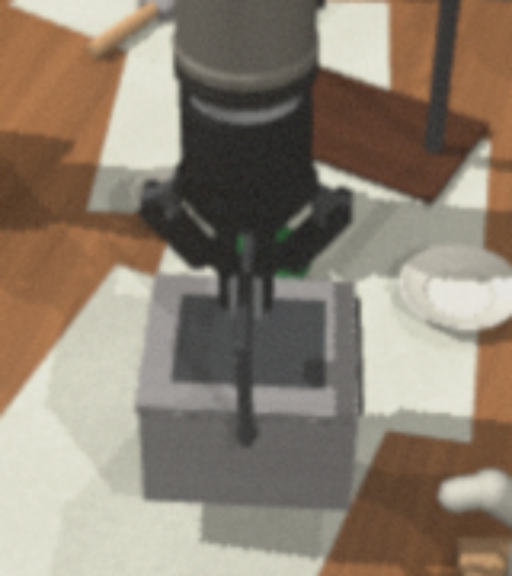

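arm_command(
  plan="0 0 -0.008 4.7;0 0 -0.008 4.7;0 0 -0.008 4.7;0 0 -0.008 4.7;0 0 -0.008 4.7;0 0 -0.008 4.7;0 0 0 0;0.006 -0.004 0 0;0.011 -0.0076 0 0;0.016 -0.011 0 0;0.0165 -0.0114 0 0;0.0165 -0.0114 0 0;0.0165 -0.0114 0 0;0.0165 -0.0114 0 0;0.0165 -0.0114 0 0;0.0165 -0.0114 0 0;0.0165 -0.0114 0 0;0.0165 -0.0114 0 0;0.0165 -0.0114 0 0;0.0165 -0.0114 0 0",
)

```text
clock: 14.48
tcp_pos: [0.5435, -0.0048, 0.2491]
orientation: [-2.493, -1.909, -0.0]
contact_force: [-0.2, -0.7, -7.0]
grip_width: 0.0069
gripper_force: 87.9
```

arm_command(
  plan="0.0165 -0.0114 0 0;0.0165 -0.0114 0 0;0.0165 -0.0114 0 0;0.0165 -0.0114 0 0;0.0165 -0.0114 0 0;0.0165 -0.0114 0 0;0.0165 -0.0114 0 0;0.0165 -0.0114 0 0;0.0165 -0.0114 0 0;0.012 -0.008 0 0;0.008 -0.006 0 0;0.004 -0.003 0 0;0 0 0 0;0 0 0 0;0 0 0 0;0 0 0 0",
)

```text
clock: 16.48
tcp_pos: [0.4745, 0.1912, 0.2493]
orientation: [2.496, 1.907, -0.0]
contact_force: [-0.0, -1.5, -7.4]
grip_width: 0.0068
gripper_force: 87.9
```

```bash
cat >> h.py <<'E'
SEAT=np.array([.581,.202]); a=np.radians(-15.2); sx=np.array([np.cos(a),np.sin(a)]); sy=np.array([-sx[1],sx[0]])
def stand():
    o=r.get_obs(); d=np.array(o['tcp_pos'])[:2]-SEAT; print('tcp in stand',np.round([d@sx,d@sy],4))
def tostand(p):
    p=p.reshape(-1,3); d=p[:,:2]-SEAT; return np.c_[d@sx,d@sy,p[:,2]]
E
python3 - <<'E'
from h import *
st(); stand()
for n in('scene','top'):
    im,d=snap(n,n+'6'); q=tostand(cloud(n,d)); x0=-.110
    l=q[(abs(q[:,0]-x0)<.06)&(abs(q[:,1])<.05)&(q[:,2]>.15)&(q[:,2]<.21)]
    if len(l)>20: print(n,'lid',len(l),np.round(np.linalg.lstsq(np.c_[l[:,0]-x0,l[:,1],np.ones(len(l))],l[:,2],rcond=None)[0],4))
    b=q[(abs(q[:,0]-x0)<.03)&(abs(q[:,1])<.09)&(q[:,2]>.235)&(q[:,2]<.27)]
    for lo in np.arange(-.09,.08,.02):
        k=b[(b[:,1]>=lo)&(b[:,1]<lo+.02)]
        if len(k)>2: print(n,round(lo+.01,3),len(k),np.round(np.percentile(k,[10,50,90],axis=0)[:,[0,2]],4).tolist())
    if len(b): print('y',np.percentile(b[:,1],[1,99]))
    h=q[(abs(q[:,1])<.012)&(q[:,0]>-.035)&(q[:,0]<.08)&(q[:,2]>.19)&(q[:,2]<.245)]
    if len(h): print('hook',[(round(lo,2),np.round(np.median(h[(h[:,0]>lo)&(h[:,0]<lo+.01)],0)[1:],4).tolist()) for lo in np.arange(-.03,.07,.01) if ((h[:,0]>lo)&(h[:,0]<lo+.01)).any()])
cv2.imwrite('pics/c6.png',cv2.resize(np.load('pics/scene6.npz')['im'][110:290,200:400,::-1],None,fx=3.2,fy=3.2))
E
```

```text
t 16.48 tcp [0.4745 0.1912 0.2493] tin-frame [-0.0539  0.4268] yaz -15.23 F [-0.01 -1.45 -7.43] w 0.0068 gf 87.92069435119629 q [-1.24  0.27  0.88  1.98 -0.24  1.   -0.51]
tcp in stand [-0.1    -0.0383]
scene lid 583 [0.0016 0.0192 0.185 ]
scene -0.08 27 [[-0.1004, 0.2407], [-0.0958, 0.2541], [-0.0942, 0.2568]]
scene -0.06 47 [[-0.106, 0.2456], [-0.0947, 0.2555], [-0.0893, 0.2632]]
scene -0.04 84 [[-0.1093, 0.2406], [-0.0896, 0.2568], [-0.0824, 0.2672]]
scene 0.0 6 [[-0.0965, 0.2489], [-0.0952, 0.2522], [-0.094, 0.2526]]
scene 0.02 6 [[-0.0962, 0.2484], [-0.0949, 0.2503], [-0.0945, 0.2526]]
scene 0.04 18 [[-0.0992, 0.238], [-0.0961, 0.2439], [-0.0948, 0.2529]]
scene 0.06 5 [[-0.0981, 0.2418], [-0.0962, 0.2473], [-0.0952, 0.2527]]
y [-0.08935828  0.05112155]
hook [(np.float64(-0.03), [-0.0021, 0.2243]), (np.float64(-0.02), [-0.0022, 0.2182]), (np.float64(-0.01), [-0.0033, 0.2128]), (np.float64(0.0), [-0.0033, 0.2112]), (np.float64(0.01), [-0.0038, 0.216]), (np.float64(0.02), [-0.0039, 0.2208]), (np.float64(0.03), [-0.0018, 0.2221]), (np.float64(0.04), [-0.0023, 0.2201]), (np.float64(0.05), [-0.0024, 0.2214]), (np.float64(0.06), [-0.0033, 0.2237])]
top lid 240 [-0.0017 -0.1105  0.1817]
top -0.08 37 [[-0.104, 0.2512], [-0.1005, 0.2561], [-0.0966, 0.2594]]
top -0.06 29 [[-0.1044, 0.2542], [-0.1006, 0.2568], [-0.0967, 0.2596]]
top -0.04 3 [[-0.1154, 0.2427], [-0.1104, 0.244], [-0.1079, 0.2499]]
y [-0.08941725 -0.04624996]
hook [(np.float64(-0.03), [0.0003, 0.2267]), (np.float64(-0.02), [0.0012, 0.2203]), (np.float64(-0.01), [0.0021, 0.2137]), (np.float64(0.0), [0.0023, 0.2143]), (np.float64(0.01), [0.0022, 0.2202]), (np.float64(0.02), [0.0021, 0.2236]), (np.float64(0.03), [0.0024, 0.2254]), (np.float64(0.04), [0.0021, 0.2234]), (np.float64(0.05), [0.0027, 0.2241]), (np.float64(0.06), [0.0034, 0.2241])]
```

View pics/c6.png

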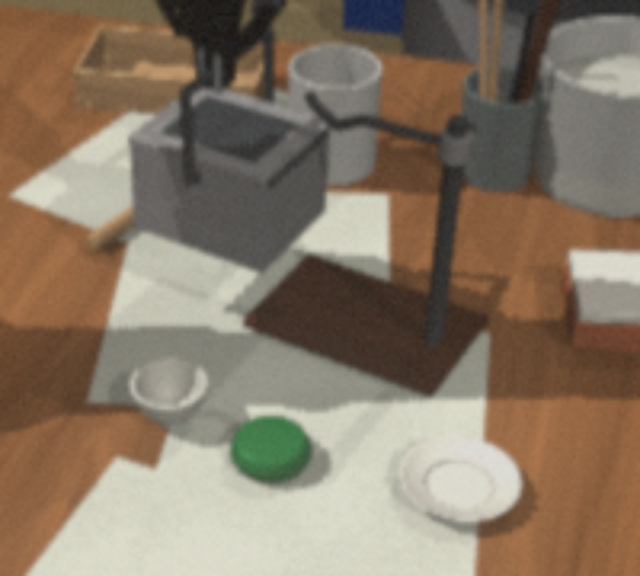

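The tin hangs level with its lid at (250,130), and the hook tip is at (310,97). The bar is at z 0.252, clear above the tip and with the lid clear below the hook.

arm_command(
  plan="0.004 0.005 0 0;0.004 0.008 0 0;0.0035 0.008 0 0;0.002 0.008 0 0;0 0.008 0 0;0 0.008 0 0;0 0.008 0 0;0 0.008 0 0;0 0.008 0 0;0 0.008 0 0;0 0.008 0 0;0 0.008 0 0;0 0.005 0 0;0 0.002 0 0;0 0 0 0;0 0 0 0;0 0 0 0",
)

```text
clock: 18.7
tcp_pos: [0.5742, 0.1785, 0.2493]
orientation: [-2.495, -1.908, 0.0]
contact_force: [-0.4, 0.5, -8.4]
grip_width: 0.0073
gripper_force: 87.9
```

arm_command(
  plan="0 0 0.005 0;0 0 0.005 0;0 0 0.005 0;0 0 0.004 0;0 0 0.003 0;0 0 0.002 0;0 0 0 0;0 0 0 0",
)

```text
clock: 19.7
tcp_pos: [0.5745, 0.1783, 0.2254]
orientation: [2.496, 1.908, 0.0]
contact_force: [-0.2, -0.3, -7.4]
grip_width: 0.007
gripper_force: 88.0
```

```bash
python3 -c "
from h import *
st();stand()"
```

```text
t 19.7 tcp [0.5745 0.1783 0.2254] tin-frame [0.0407 0.3917] yaz -15.2 F [-0.17 -0.3  -7.41] w 0.007 gf 87.99030303955078 q [-0.99  0.48  0.81  1.8  -0.39  1.04 -0.3 ]
tcp in stand [-0.     -0.0245]
```

arm_command(
  plan="0 0 0.001 0;0 0 0.001 0;0 0 0.001 0;0 0 0.001 0;0 0 0.001 0;0 0 0.001 0;0 0 0.001 0;0 0 0 0;0 0 0 0",
)

```text
clock: 20.82
tcp_pos: [0.5744, 0.1783, 0.2183]
orientation: [-2.496, -1.908, 0.0]
contact_force: [-0.1, -0.8, -7.5]
grip_width: 0.0067
gripper_force: 88.0
```

arm_command(
  plan="0 0 0.0005 0;0 0 0.0005 0;0 0 0 0;0 0 0 0",
)

```text
clock: 21.32
tcp_pos: [0.5744, 0.1783, 0.2173]
orientation: [-2.496, -1.908, 0.0]
contact_force: [0.2, 0.4, -7.3]
grip_width: 0.0071
gripper_force: 88.0
```

arm_command(
  plan="0 0 0.0005 0;0 0 0.0005 0;0 0 0 0;0 0 0 0",
)

```text
clock: 21.82
tcp_pos: [0.5744, 0.1784, 0.2163]
orientation: [-2.496, -1.908, 0.0]
contact_force: [0.2, 0.0, -7.2]
grip_width: 0.0069
gripper_force: 88.0
```

arm_command(
  plan="0 0 0.0005 0;0 0 0.0005 0;0 0 0 0;0 0 0 0",
)

```text
clock: 22.32
tcp_pos: [0.5745, 0.1783, 0.2155]
orientation: [2.496, 1.908, 0.0]
contact_force: [-0.0, 0.1, -5.9]
grip_width: 0.0069
gripper_force: 88.0
```

arm_command(
  plan="0 0 0.0005 0;0 0 0.0005 0;0 0 0 0;0 0 0 0",
)

```text
clock: 22.82
tcp_pos: [0.5747, 0.1782, 0.2147]
orientation: [2.496, 1.908, 0.001]
contact_force: [-3.3, -1.4, 2.1]
grip_width: 0.0067
gripper_force: 88.9
```

arm_command(
  plan="0 0 -0.0004 0;0 0 0 0;0 0 0 0",
  grip_force=20,
)

```text
clock: 23.2
tcp_pos: [0.5746, 0.1783, 0.2148]
orientation: [2.496, 1.908, 0.001]
contact_force: [-0.7, -0.3, 1.3]
grip_width: 0.007
gripper_force: 88.8
```

arm_command(
  plan="0 0 0 0;0 0 0 0;0 0 0 0;0 0 0 0;0 0 0 0;0 0 0 0",
  hand=0.3,
)

```text
clock: 23.95
tcp_pos: [0.5744, 0.1783, 0.2147]
orientation: [-2.496, -1.908, -0.0]
contact_force: [0.5, 0.4, -0.1]
grip_width: 0.0302
gripper_force: 0.0
```

Run:
```python
from h import *
st(); stand()
im,d=snap('scene','s7');cv2.imwrite('pics/c7.png',cv2.resize(im[90:270,230:430,::-1],None,fx=3.2,fy=3.2))
```

```text
t 23.95 tcp [0.5744 0.1783 0.2147] tin-frame [0.0406 0.3918] yaz -15.2 F [ 0.48  0.39 -0.11] w 0.0302 gf 0.0 q [-0.99  0.49  0.8   1.81 -0.41  1.02 -0.3 ]
tcp in stand [-0.0001 -0.0246]
```

View pics/c7.png

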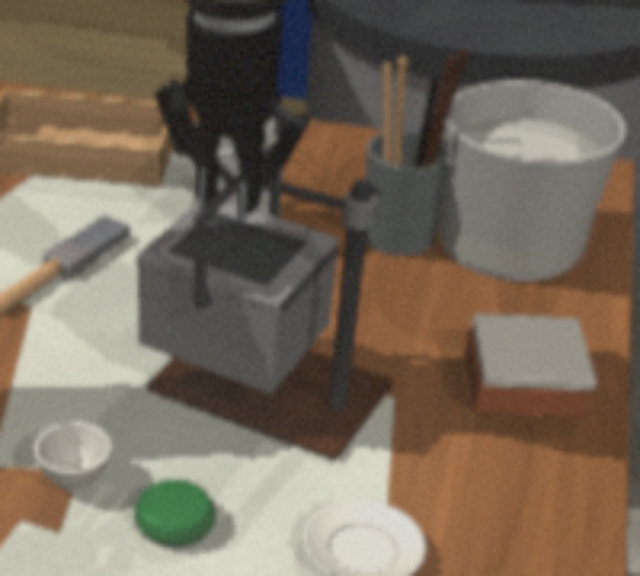

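The tin hangs on the hook at (240,270), level and clear of the base plate, with the fingers open around the bar. I'll rise straight up and let it settle.

arm_command(
  plan="0 0 -0.005 0;0 0 -0.01 0;0 0 -0.015 0;0 0 -0.03 0;0 0 -0.05 0;0 0 -0.03 0;0 0 0 0;0 0 0 0;0 0 0 0;0 0 0 0;0 0 0 0;0 0 0 0;0 0 0 0;0 0 0 0;0 0 0 0;0 0 0 0;0 0 0 0;0 0 0 0",
)

```text
clock: 26.25
tcp_pos: [0.5744, 0.1783, 0.3547]
orientation: [-2.496, -1.908, -0.0]
contact_force: [0.5, 0.4, -0.1]
grip_width: 0.03
gripper_force: 0.0
```

Run:
```python
from h import *
st()
for i in range(2):
    im,d=snap('scene','s8%d'%i); q=tostand(cloud('scene',d))
    l=q[(abs(q[:,0])<.06)&(abs(q[:,1]+.005)<.05)&(q[:,2]>.12)&(q[:,2]<.175)]
    print('lid',len(l),np.round(np.linalg.lstsq(np.c_[l[:,0],l[:,1],np.ones(len(l))],l[:,2],rcond=None)[0],4))
cv2.imwrite('pics/c8.png',cv2.resize(im[90:270,230:430,::-1],None,fx=3.2,fy=3.2))
```

```text
t 26.25 tcp [0.5744 0.1783 0.3547] tin-frame [0.0406 0.3917] yaz -15.2 F [ 0.52  0.38 -0.13] w 0.03 gf 0.0 q [-1.06  0.36  0.88  1.64 -0.29  1.28 -0.39]
lid 762 [-0.0248  0.0426  0.1505]
lid 763 [-0.0238  0.0453  0.1504]
```

View pics/c8.png

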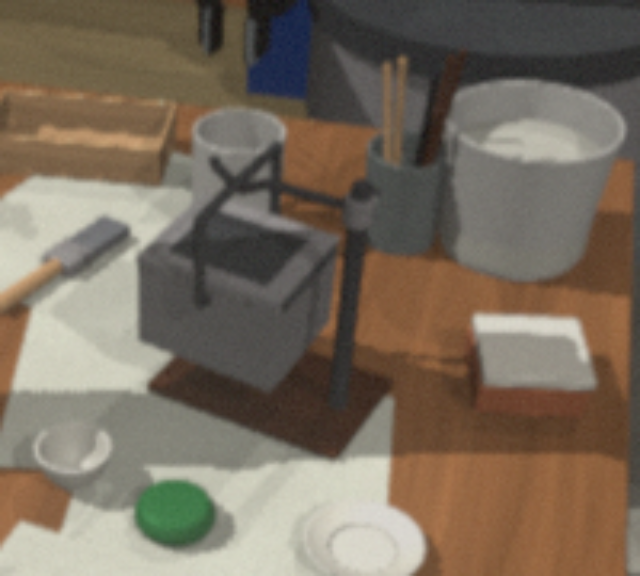

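The tin hangs free on the hook, with the bar in the V at (240,185). It is near level (about 0.05 rad), still, and the lid is shut.

```bash
python3 -c "
from bench import ticket
print(ticket.hand_in())"
```

```text
the job is handed in; nothing more can be done
None
```

The job is handed in: the lid was shut on the table, and the tin now hangs free and still by its handle on the hook, tilted about 0.05 rad; the hand-in returned no verdict.

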